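# Turn the pushchair wheel so that its valve can be reached

## Robot

A 6-joint arm with a two-finger parallel gripper is mounted at the origin on the work surface. World frame = base frame: x ahead of the robot, y to its left, z up, the work surface at z = 0. Lengths are in m, angles in rad, forces in N, time in s.
With the tool pointing down it reaches from about 0.35 to 1 m from the base axis. Payload 7.1 kg.
Tool frame: the origin (TCP) lies at the very end of the fingers, on their centre line; the grasp point (between the pads) lies arm.tcp_to_grasp behind it (arm.tcp_to_grasp is the distance from the TCP to the grasp point, in m); z points along the fingers, y is the line along which they close (so a half turn about z gives the same grasp; the last joint's range is limited). The gripper opens to 85 mm and grips with 20 to 120 N. Pads are 22 mm wide; open, the fingers measure 114 mm over their backs; the gripper's body (76 mm by 85 mm) begins 54 mm behind the grasp point. The pads swing forward as they close: fully open they stand 13 mm farther back than shut.
Start: joints at [-1.342, 0.423, 1.63, -0, 1.089, -0.019], TCP at [0.153, -0.606, 0.231] pointing down, gripper open.
Joint ranges: [-3, 3], [-0.9, 2.11], [0.09, 2.58], [-1.31, 4.45], [0.11, 2.69], [-2.54, 2.54]. Speed limits (rad/s): [2.39, 2.39, 3.01, 3.14, 3.14, 3.14].

## Interface

Orientations are given as [roll, pitch, yaw] about the fixed x, y, z axes, in that order (R = Rz(yaw) Ry(pitch) Rx(roll)).
In Python, from plant import arm gives the robot as it stands. The module is installed in compiled form; this text tells all that it offers.
- The arm moves only by the tool step_arm, never from a script. Its argument "plan" is a list that holds one entry, the list of rows, each a list of 7 numbers: the shift along the tool's x, y, z in units of 50 cm (1.0 is 50 cm), then the turn, a rotation vector about the tool's x, y, z in units of pi rad (1.0 is pi rad), then the opening in per cent of the stroke, from 0 (shut) to 100 (fully open). A call has 1 to 12 rows; each row shifts and turns the commanded pose from where the row before left it, along the tool's axes as they then stand; what a row does not reach is not made up. A row lasts 1/8 s, in which the tool goes at most 62.5 mm and 10.7 degrees, less where a joint would pass 70% of its speed; a pose out of reach is approached as far as the arm can. A call with a number of a shift or a turn outside -1 to 1 is refused whole. A call with a gripper value outside its range is refused whole. The fingers move at their own pace and stop on an object; the grip force is fixed at half the most. Time passes only in rows, so rows that do not move let the fingers close. It gives the time, the measured TCP pose, the force, the opening and the grip force at its end, in the units of the state.
- arm.state(): the state, without advancing time (a new reading comes with each control period).
- arm.grab_frame(name): name is "scene" or "top" or "wrist"; returns a dict with "img" (384x512x3 uint8, red, green, blue), "fx", "fy", "cx", "cy" (pixels), "rvec" (rotation vector, rad) and "tvec" (3), from world to camera coordinates, as OpenCV has them; the wrist camera has in their place "T_tool_cam" (4x4, takes a point from camera to tool coordinates, whose origin is the TCP and whose axes are the flange's). Camera axes: x right, y down, z forward; pixel columns grow to the right and rows downward; lengths in m; the calibration is good to about 2 mm. A picture is of the moment at which its call begins: read the wrist's pose just before it. There is no depth.
- arm.sign_off(): hands the job in; it is judged then, once.
The state is a dict: "clock": time; "joints": joint angles; "qvel": joint speeds; "joint_torque": joint torques, N m; "eef_pos": TCP position; "tcp_rot": TCP orientation; "ft_force": force on the tool from outside, world axes, zero at the start; "moment": the same for the moment, N m; "finger_gap": finger opening in m; "grasp_force": force on a finger pad.
Only numpy, scipy, OpenCV 4.12 (cv2) and the standard library are available. Lean on these libraries where they do the work, as an engineer would, in place of code of your own. Each camera call takes 0.05 s, during which the arm holds its last target. There are 200 camera calls.

## Task

A pushchair wheel hangs on a repair stand on the kitchen counter. Before it can be pumped up, gently push its spokes round, one after another, with the fingertips until the valve is at the very bottom of the wheel and its stem points straight up at the axle; leave the wheel standing still there. Do not touch the tyre, do not pinch or spin the wheel, and leave the other things on the counter where they are.

Things in the scene. Friction and masses are not known exactly. Their poses are not given: they have to be found in the camera images.
- axle (a point): Point on the wheel's axis, 178 mm above the counter, fixed to the stand. z axis up; x axis along the axle, away from the wheel's open front (which faces the robot, give or take 0.3 rad) towards the stand behind it; y to the left seen from the front. In front of the wheel lie only low things on the counter, up to 25 mm high. All x below are along this x axis from this point.
- stand: Fixed dark steel stand behind the wheel: two splayed legs of 14 mm bar from the axle down to feet 130 mm left and right (legs at x = +65 to +79 mm), feet 12 mm high. Origin on the counter below the wheel's centre; same axes as the axle point. The wheel's stub axle, 12 mm thick, ends at x = -23 mm.
- wheel (a joint): Angle of the upright pushchair wheel (rad) about the axle's x axis, free for several turns both ways. 0 or any whole turn (6.283): valve at the bottom, stem straight up. Grows when the wheel turns clockwise seen from the front (left side up). Stiff: 0.12 N m of friction, about 2 N at 66 mm from the axis; it stays where it is left. It starts with the valve in the upper part.
- spoke (a point): Point in the middle of the spoke opposite the valve, 66 mm from the axis, at x = 0; turns with the wheel, z axis outwards along the spoke. Five equal grey plastic spokes, flat bars 14 mm wide and 11 mm thick, 72 degrees apart. They are dished: the middle of a spoke is at x = -12 mm beside the hub (18 mm from the axis) and +12 mm at the rim (110 mm from the axis).
- hub (a point): Middle of the front face of the wheel's black hub, on the axis; turns with the wheel. Hub 44 mm across, x = -16 to +35 mm, with a steel cap 22 mm across before it, to x = -21 mm. The grey rim's inner edge is 104 mm from the axis, x = +7 to +25 mm.
- valve (a point): Free tip of the valve stem, a metal stem 9 mm thick with a black rubber foot, midway between two spokes. It stands 26 mm inwards from the rim's inner edge, its tip 78 mm from the axis, at x = +22 mm. It turns with the wheel; its z axis is the direction in which the stem points, towards the axle.
- tyre: The black tyre, 304 mm across, round in section, 40 mm thick: inner edge 112 mm and outer edge 152 mm from the axis, x = +2 to +42 mm. It turns with the wheel. Origin at its centre, on the axis at x = +22 mm. Not to be touched.
- pump: Aluminium mini pump lying on the counter in front of the wheel, 175 mm long, 22 mm thick; origin under its middle.
- spanner: Steel spanner 150 mm long lying flat in front of the wheel; origin under its middle.
- tumbler: Glass tumbler 74 mm across, 100 mm high; origin under its middle.
- pills: Orange tablet jar with a white cap, 36 mm across, 75 mm high; origin under its middle.
- dish: Yellow bowl 120 mm across, 40 mm high; origin under its middle.
- carton: Black box 60 x 90 x 35 mm; origin under its middle.
- roll: White ceramic pot 64 mm across, 85 mm high; origin under its middle.

How it is judged:
By the outcome, as a careful person would: the job done as asked, in the order asked, and still so for the second after the job is handed in, with the robot touching nothing.
It also fails if it takes over 64 s, if anything falls off the work surface, if the arm or the gripper's body presses on something with over 40 N, if the wrist force passes 120 N, or if a joint passes its speed limit or range.

## Working session

There is one attempt and no reset: what is moved stays moved. The work goes in short steps, Python scripts to look and compute and a tool call to move; the robot and the scene stay as the last step left them, time stands still between calls to the robot, and variables do not carry over. Pictures are saved under pics/ and viewed, at most 11 in all, crops included, and the job is handed in when it is done.

Besides the shell and the picture viewer there is one more tool, called after ">>>" as a command line: name --argument value ..., lists and objects as JSON in quotes. step_arm: Moves the arm, as the interface text tells. Shifts and turns lie within -1 to 1; 1 stands for 50 cm of shift or pi rad of turn. Its arguments: {"type":"object","properties":{"plan":{"type":"array"}},"required":["plan"]}

```bash
mkdir -p pics; python3 - <<'E'
from plant import arm
import cv2,numpy as np
s=arm.state();print(s['clock'],s['eef_pos'],s['tcp_rot'],arm.tcp_to_grasp)
for n in ['scene','top']:
    f=arm.grab_frame(n);cv2.imwrite(f'pics/{n}0.png',cv2.cvtColor(f['img'],cv2.COLOR_RGB2BGR))
    R=cv2.Rodrigues(np.array(f['rvec'],float))[0];print(n,f['fx'],f['cx'],f['cy'],(-R.T@np.ravel(f['tvec'])).round(3),R[2].round(3))
E
```

```text
0.0 [ 0.15319527 -0.60535519  0.23053446] [-3.14000654e+00 -4.80562244e-05  2.47800684e-01] 0.0187
scene 426.8553628026676 253.32317078794398 189.24318270280568 [ 1.465 -0.09   1.047] [-0.673  0.126 -0.728]
top 480.30208189217666 259.586308315507 198.2581455164652 [0.533 0.063 1.329] [ 0.057  0.015 -0.998]
```

View pics/scene0.png

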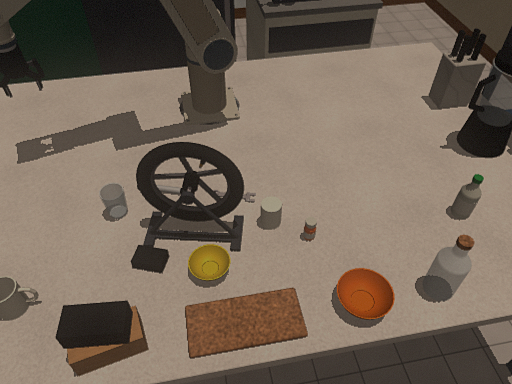

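View pics/top0.png

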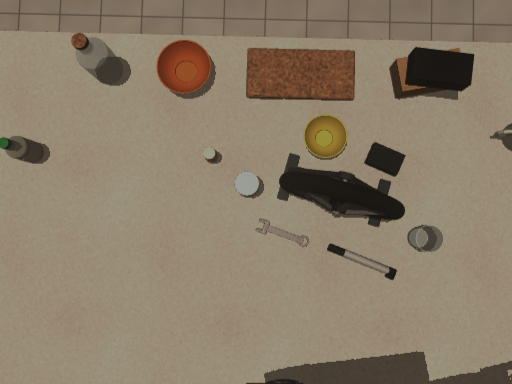

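The scene view shows the wheel from behind: hub near (190,186), valve apparently near the top at about (203,160). The top view shows the tyre from (282,180) to (402,212), the pump at (362,262), the spanner at (282,232) and the tumbler at (425,238). The open front faces down in the image, towards the robot.

```bash
cat > h.py <<'E'
from plant import arm
import cv2,numpy as np
from scipy.spatial.transform import Rotation as Ro
def cam(f,s=None):
    if 'T_tool_cam' in f:
        T=np.eye(4);T[:3,:3]=Ro.from_euler('xyz',s['tcp_rot']).as_matrix();T[:3,3]=s['eef_pos']
        T=T@np.array(f['T_tool_cam']);return T[:3,:3],T[:3,3]
    R=cv2.Rodrigues(np.array(f['rvec'],float))[0];return R.T,-R.T@np.ravel(f['tvec'])
def ray(f,s,u,v):
    R,c=cam(f,s);return c,R@np.array([(u-f['cx'])/f['fx'],(v-f['cy'])/f['fy'],1])
def onz(f,s,u,v,z):
    c,d=ray(f,s,u,v);return c+d*(z-c[2])/d[2]
def onplane(f,s,u,v,p,n):
    c,d=ray(f,s,u,v);return c+d*(np.dot(p-c,n)/np.dot(d,n))
def save(f,name,crop=None,k=1):
    im=cv2.cvtColor(f['img'],cv2.COLOR_RGB2BGR)
    if crop: im=im[crop[1]:crop[3],crop[0]:crop[2]]
    cv2.imwrite('pics/'+name,cv2.resize(im,None,fx=k,fy=k,interpolation=cv2.INTER_CUBIC))
E
python3 - <<'E'
from h import *
f=arm.grab_frame('top');g=f['img'].max(2)
m=(g<40).astype(np.uint8);m[:160]=0;m[225:]=0;m[:,:275]=0;m[:,410:]=0
c=max(cv2.findContours(m,0,2)[0],key=cv2.contourArea);print(cv2.boundingRect(c),cv2.minAreaRect(c))
p=c[:,0,:];a=p[p[:,0].argmin()];b=p[p[:,0].argmax()];A=onz(f,0,*a,.178);B=onz(f,0,*b,.178)
print(a,b,A,B,np.linalg.norm(A-B),(A+B)/2)
n=np.array([-(B-A)[1],(B-A)[0],0]);print('yaw',np.arctan2(n[1],n[0]))
for n_,u,v,z in [('pumpL',328,247,.011),('pumpR',395,276,.011),('sp1',260,225,.003),('sp2',306,242,.003),('tumb',425,238,.05),('pot',247,184,.085),('footL',289,177,.012),('footR',380,203,.012)]: print(n_,onz(f,0,u,v,z).round(3))
w=arm.grab_frame('wrist');print(np.array(w['T_tool_cam']).round(3),w['fx'],arm.state()['joints'])
s=arm.grab_frame('scene');save(s,'s1.png',(125,130,260,260),5)
E
```

```text
(280, 170, 124, 51) ((342.2921142578125, 192.56741333007812), (127.49535369873047, 39.50032043457031), 12.994616508483887)
[280 179] [403 213] [0.64691035 0.03258386 0.178     ] [ 0.57385948 -0.2631059   0.178     ] 0.3045798194310316 [ 0.61038492 -0.11526102  0.178     ]
yaw -0.24220254598828583
pumpL [ 0.481 -0.108  0.011]
pumpR [ 0.408 -0.291  0.011]
sp1 [0.535 0.08  0.003]
sp2 [ 0.493 -0.048  0.003]
tumb [ 0.514 -0.358  0.05 ]
pot [0.641 0.116 0.085]
footL [0.67  0.004 0.012]
footR [ 0.605 -0.247  0.012]
[[-0.001 -0.947 -0.32   0.083]
 [ 1.    -0.001 -0.     0.   ]
 [-0.    -0.32   0.947 -0.143]
 [ 0.     0.     0.     1.   ]] 278.2615402944048 [-1.34201345e+00  4.23600540e-01  1.63037272e+00  1.78712445e-06
  1.08861212e+00 -1.90345159e-02]
```

View pics/s1.png

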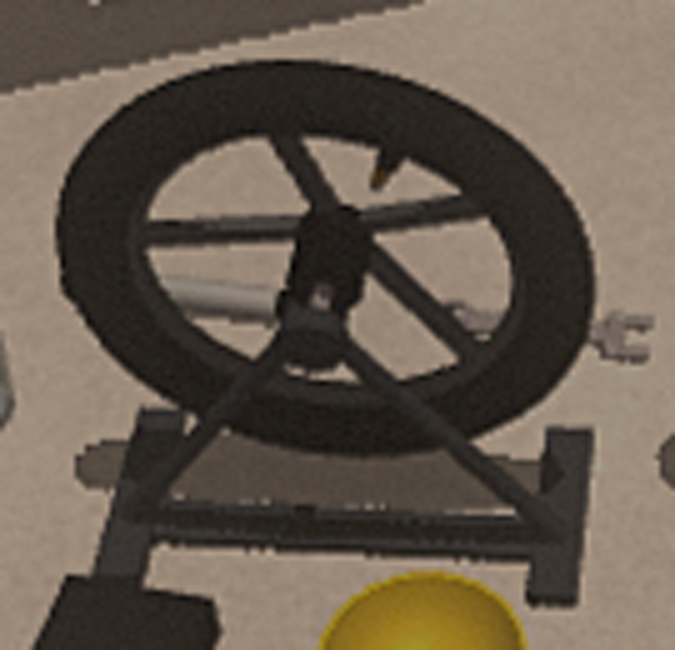

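The crop shows five spokes, with the valve stem (tip at about crop (378,183), scene pixel (201,166)) just to the upper right of the hub as seen from behind. The tyre ends measured 0.3046 m apart against 0.304 m given, so the axle is near (0.589,-0.110,0.178) with yaw -0.242. I'll lift, close the fingers and start tilting the tool.

>>> step_arm --plan '[[[0, 0, -0.12, 0, 0, 0, 0], [0, 0, -0.12, 0, 0, 0, 0], [0, 0, -0.1, 0, 0, 0, 0], [0, 0, 0, 0, 0.058, 0, 0], [0, 0, 0, 0, 0.058, 0, 0], [0, 0, 0, 0, 0.058, 0, 0]]]'

```text
clock: 1.0
eef_pos: [0.1534, -0.6062, 0.4026]
tcp_rot: [3.138, -0.552, 0.25]
ft_force: [-0.4, -0.3, -0.4]
finger_gap: 0.0001
grasp_force: 0.0
```

```bash
python3 - <<'E'
from h import *
s=arm.state();print(s['clock'],s['eef_pos'],s['tcp_rot'],np.round(s['joints'],3),s['finger_gap'],s['ft_force'])
f=arm.grab_frame('scene')
n=np.array([.971,-.240,0]);L=np.array([.240,.971,0]);A=np.array([.589,-.110,.178])
p=onplane(f,0,125+378/5,130+183/5,A+.022*n,n)-A;print(p@L,p[2],np.arctan2(p@L,-p[2]))
E
```

```text
1.0 [ 0.15336269 -0.60617243  0.40257003] [ 3.13831478 -0.55197095  0.24954379] [-1.589  0.342  1.455  0.532  1.512 -0.344] 0.00012998442835871865 [-0.40541947 -0.26871873 -0.43907471]
0.040075701243160025 0.07299727270730888 2.639515431380178
```

>>> step_arm --plan '[[[0, 0, 0, 0, 0.0543, 0, 0], [0, 0, 0, 0, 0.0543, 0, 0], [0, 0, 0, 0, 0.0543, 0, 0], [0, 0, 0, 0, 0.0543, 0, 0], [0, 0, 0, 0, 0.0543, 0, 0], [0, 0, 0, 0, 0.0543, 0, 0], [0, 0, 0, 0, 0, 0, 0]]]'

```text
clock: 1.92
eef_pos: [0.1535, -0.6054, 0.3978]
tcp_rot: [-1.604, -1.563, -1.289]
ft_force: [0.1, -0.8, 0.0]
finger_gap: -0.0002
grasp_force: 0.0
```

```bash
cat >> h.py <<'E'
N=np.array([.971,-.240,0]);L=np.array([.240,.971,0]);A=np.array([.589,-.110,.178])
def goto(x,l,z):
    "tool-frame shift (units) from here to wheel coords x,l,z"
    s=arm.state();R=Ro.from_euler('xyz',s['tcp_rot']).as_matrix()
    Rt=np.c_[[0,0,1],-L,N]
    rel=Ro.from_matrix(R.T@Rt).as_rotvec()/np.pi
    d=A+x*N+l*L+np.array([0,0,z])-s['eef_pos']
    p=s['eef_pos']-A
    print('clock',s['clock'],'wheelpos',np.round([p@N,p@L,p[2]],4),'rot',np.round(rel,4),'J',np.round(s['joints'],2),'F',np.round([s['ft_force']@N,s['ft_force']@L,s['ft_force'][2]],1))
    print('tool shift units',np.round(R.T@d/.5,4))
E
python3 -c "
from h import *
goto(-.1,0,.05)"
```

```text
clock 1.925 wheelpos [-0.304  -0.5855  0.2198] rot [-0.1562  0.0007 -0.0023] J [-1.79  0.68  1.54  1.28  1.94 -0.69] F [ 0.3 -0.8  0. ]
tool shift units [-0.3456 -0.8378  0.9116]
```

>>> step_arm --plan '[[[0, -0.075, 0.083, 0, 0, 0, 0], [0, -0.075, 0.083, 0, 0, 0, 0], [0, -0.075, 0.083, -0.026, 0, 0, 0], [0, -0.075, 0.083, -0.026, 0, 0, 0], [0, -0.08, 0.075, -0.026, 0, 0, 0], [0, -0.08, 0.075, -0.026, 0, 0, 0]]]'

```text
clock: 2.68
eef_pos: [0.3533, -0.3379, 0.4021]
tcp_rot: [2.165, -1.565, 0.897]
ft_force: [1.3, -1.4, 1.0]
finger_gap: 0.0
grasp_force: 0.0
```

```bash
python3 -c "
from h import *
goto(-.1,0,.05)"
```

```text
clock 2.675 wheelpos [-0.1742 -0.2779  0.2241] rot [-0.0516  0.0009  0.0017] J [-1.44  0.24  2.36  1.75  1.46 -1.05] F [ 1.6 -1.   1. ]
tool shift units [-0.3448 -0.5262  0.2371]
```

>>> step_arm --plan '[[[0, -0.06, 0.09, 0, 0, 0, 0], [0, -0.07, 0.08, 0, 0, 0, 0], [0, -0.09, 0.04, -0.026, 0, 0, 0], [0, -0.1, 0.02, -0.026, 0, 0, 0], [0, -0.1, 0, 0, 0, 0, 0], [0, -0.1, 0, 0, 0, 0, 0]]]'

```text
clock: 3.42
eef_pos: [0.5021, -0.111, 0.4061]
tcp_rot: [0.243, -1.558, 2.687]
ft_force: [0.9, -1.4, 0.5]
finger_gap: 0.0
grasp_force: 0.0
```

```bash
python3 -c "
from h import *
goto(-.1,0,.05)"
```

```text
clock 3.425 wheelpos [-0.0841 -0.0218  0.2281] rot [-0.01   -0.004   0.0009] J [-0.28  0.12  2.56  3.06  1.13 -1.54] F [ 1.2 -1.1  0.5]
tool shift units [-0.3556 -0.0457 -0.0349]
```

>>> step_arm --plan '[[[-0.09, 0, 0, 0, 0, 0, 0], [-0.09, 0, 0, -0.01, 0, 0, 0], [-0.09, 0, 0, 0, 0, 0, 0], [-0.08, -0.04, 0, 0, 0, 0, 0], [0, 0, 0, 0, 0, 0, 0]]]'

```text
clock: 4.05
eef_pos: [0.5172, -0.0946, 0.2249]
tcp_rot: [0.794, -1.569, 2.107]
ft_force: [-0.0, 0.4, 0.2]
finger_gap: 0.0001
grasp_force: 0.0
```

```bash
python3 -c "
from h import *
goto(-.1,0,.05)
s=arm.state();f=arm.grab_frame('wrist');save(f,'w1.png')
for nm,x,l,z in [('axle',-.021,0,0),('L',.0,.11,0),('R',0,-.11,0),('T',0,0,.11),('B',0,0,-.11)]:
    R,c=cam(f,s);q=R.T@(A+x*N+l*L+np.array([0,0,z])-c);print(nm,f['fx']*q[0]/q[2]+f['cx'],f['fy']*q[1]/q[2]+f['cy'])
"
```

```text
clock 4.05 wheelpos [-0.0734 -0.0022  0.0469] rot [-0.0006 -0.0004  0.0004] J [-0.15  0.89  2.54  3.23  1.86 -1.55] F [-0.1  0.4  0.2]
tool shift units [ 0.0063 -0.0046 -0.0532]
axle 255.88299603206607 264.279264820035
L 131.4255146041881 250.37228314701713
R 380.8926992256685 250.86010429458838
T 255.95068558791638 122.90386960601772
B 256.2339843394323 346.36978488012437
```

View pics/w1.png

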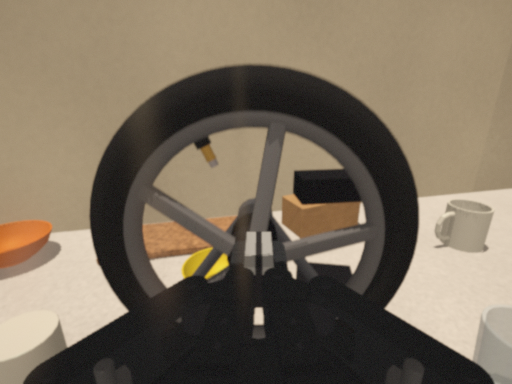

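The wrist view shows the wheel from the front. The rim is centred near column 257, which matches my prediction. The valve tip is at (213,163), the top spoke meets the rim at (276,130), the left spoke ends at (150,195) and the right spoke at (370,232). The fingertips are at (258,245), about 15 mm wide.

```bash
cat >> h.py <<'E'
def phi(f,s,u,v,x):
    p=onplane(f,s,u,v,A+x*N,N)-A;a=np.degrees(np.arctan2(p@L,-p[2]))%360
    print((u,v),'phi',round(a,1),'r',round(np.hypot(p@L,p[2]),4));return a
E
python3 -c "
from h import *
goto(-.04,-.030,.054)
s=arm.state();f=arm.grab_frame('wrist')
phi(f,s,213,163,.022);phi(f,s,276,130,.007);phi(f,s,150,195,.007);phi(f,s,370,232,.007)
phi(f,s,133,230,.007);phi(f,s,381,230,.007);phi(f,s,256,127,.007)
"
```

```text
clock 4.1 wheelpos [-0.0736 -0.0031  0.0503] rot [-0.0002 -0.0019  0.0004] J [-0.16  0.88  2.54  3.23  1.86 -1.55] F [ 0.  -0.1 -0.5]
tool shift units [0.007  0.0539 0.0672]
(213, 163) phi 154.6 r 0.0858
(276, 130) phi 188.8 r 0.1089
(150, 195) phi 120.8 r 0.1039
(370, 232) phi 259.7 r 0.1038
(133, 230) phi 100.6 r 0.1102
(381, 230) phi 259.6 r 0.1136
(256, 127) phi 180.5 r 0.1099
```

>>> step_arm --plan '[[[0.006, 0.06, 0.04, 0, 0, 0, 0], [0, 0, 0.04, 0, 0, 0, 0], [0, 0, 0.02, 0, 0, 0, 0], [0, 0, 0, 0, 0, 0, 0]]]'

```text
clock: 4.65
eef_pos: [0.5574, -0.1383, 0.2366]
tcp_rot: [0.189, -1.556, 2.707]
ft_force: [-1.3, 0.4, 0.8]
finger_gap: -0.0002
grasp_force: 0.0
```

```bash
python3 -c "
from h import *
goto(.009,-.033,.053)
s=arm.state();f=arm.grab_frame('wrist');save(f,'w2.png')
"
```

```text
clock 4.65 wheelpos [-0.0239 -0.0351  0.0586] rot [ 0.0012 -0.0045  0.0009] J [-0.28  0.8   2.45  3.1   1.69 -1.58] F [-1.3  0.   0.8]
tool shift units [-0.0121 -0.0044  0.0657]
```

View pics/w2.png

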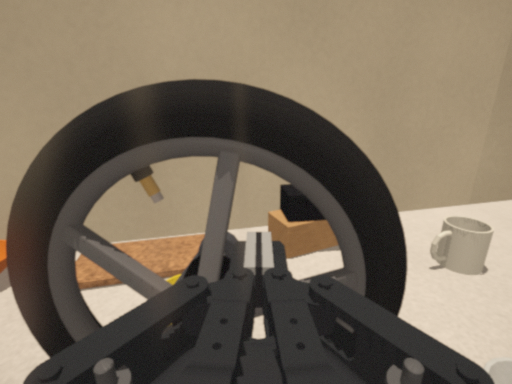

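The fingers (columns 245–273) are in the open gap to the right of the top spoke (columns 210–235) and clear of everything. I'll insert them now.

>>> step_arm --plan '[[[-0.01, 0, 0.022, 0, 0, 0, 0], [0, 0, 0.022, 0, 0.002, 0, 0], [0, 0, 0.022, 0, 0.002, 0, 0], [0, 0, 0, 0, 0, 0, 0]]]'

```text
clock: 5.2
eef_pos: [0.5898, -0.1462, 0.2282]
tcp_rot: [0.12, -1.549, 2.776]
ft_force: [-0.6, 0.9, 0.5]
finger_gap: -0.0005
grasp_force: 0.0
```

```bash
python3 -c "
from h import *
goto(.009,-.033,.053)
print('stroke1 steps, phi 212->135, 3.5deg each, r .062')
a=np.radians(np.arange(212,134,-7.));P=.062*np.c_[-np.cos(a),-np.sin(a)]
print(np.round(np.diff(P,axis=0)/.5,4).tolist())
"
```

```text
clock 5.2 wheelpos [ 0.0094 -0.035   0.0502] rot [ 0.0011 -0.0069  0.0008] J [-0.28  0.81  2.38  3.11  1.64 -1.57] F [-0.9  0.8  0.5]
tool shift units [ 0.0055 -0.004  -0.0008]
stroke1 steps, phi 212->135, 3.5deg each, r .062
[[0.0072, -0.0133], [0.0055, -0.0141], [0.0038, -0.0147], [0.002, -0.015], [0.0001, -0.0151], [-0.0017, -0.015], [-0.0035, -0.0147], [-0.0053, -0.0142], [-0.007, -0.0134], [-0.0086, -0.0125], [-0.01, -0.0113]]
```

>>> step_arm --plan '[[[0.005, -0.0065, 0, 0, -0.003, 0, 0], [0.005, -0.0065, 0, 0, -0.003, 0, 0], [0.003, -0.007, 0, 0, 0, 0, 0], [0.003, -0.007, 0, 0, 0, 0, 0], [0.002, -0.0073, 0, 0, 0, 0, 0], [0.002, -0.0073, 0, 0, 0, 0, 0], [0.001, -0.0075, 0, 0, 0, 0, 0], [0.001, -0.0075, 0, 0, 0, 0, 0], [0, -0.0075, 0, 0, 0, 0, 0], [0, -0.0075, 0, 0, 0, 0, 0], [-0.001, -0.0075, 0, 0, 0, 0, 0], [-0.001, -0.0075, 0, 0, 0, 0, 0]]]'

```text
clock: 6.7
eef_pos: [0.5995, -0.1039, 0.2382]
tcp_rot: [0.935, -1.568, 1.96]
ft_force: [-0.3, -3.1, -1.0]
finger_gap: -0.0001
grasp_force: 1.0
```

```bash
python3 -c "
from h import *
goto(.009,.062*np.sin(np.radians(135)),-.062*np.cos(np.radians(135)))
"
```

```text
clock 6.7 wheelpos [0.0087 0.0084 0.0602] rot [ 0.0013 -0.0006  0.0008] J [-0.14  0.75  2.39  3.25  1.57 -1.57] F [ 0.4 -3.1 -1. ]
tool shift units [-0.0325 -0.071   0.0002]
```

>>> step_arm --plan '[[[-0.001, -0.0075, 0, 0, 0, 0, 0], [-0.0015, -0.0075, 0, 0, 0, 0, 0], [-0.002, -0.0073, 0, 0, 0, 0, 0], [-0.0025, -0.0073, 0, 0, 0, 0, 0], [-0.003, -0.007, 0, 0, 0, 0, 0], [-0.0035, -0.0068, 0, 0, 0, 0, 0], [-0.004, -0.0066, 0, 0, 0, 0, 0], [-0.0045, -0.0063, 0, 0, 0, 0, 0], [-0.005, -0.006, 0, 0, 0, 0, 0], [-0.005, -0.006, 0, 0, 0, 0, 0], [0, 0, 0, 0, 0, 0, 0]]]'

```text
clock: 8.07
eef_pos: [0.6079, -0.0704, 0.2217]
tcp_rot: [1.163, -1.568, 1.734]
ft_force: [0.1, -0.0, -0.5]
finger_gap: 0.0
grasp_force: 0.0
```

```bash
python3 -c "
from h import *
goto(.009,.062*np.sin(np.radians(135)),-.062*np.cos(np.radians(135)))
s=arm.state();f=arm.grab_frame('wrist');save(f,'w3.png')
"
```

```text
clock 8.075 wheelpos [0.0089 0.043  0.0437] rot [ 0.0008 -0.0003  0.0008] J [-0.03  0.8   2.36  3.36  1.59 -1.57] F [ 0.1  0.  -0.5]
tool shift units [ 0.0003 -0.0017  0.0003]
```

View pics/w3.png

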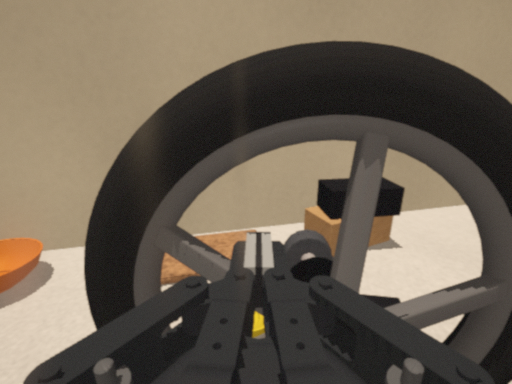

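The pushed spoke is now on the left, with its rim end near (165,238). The next spoke is at the top, with its rim end near (372,140). The hub is at about (310,255), and the valve is out of sight at lower left.

```bash
python3 -c "
from h import *
goto(-.024,-.033,.053)
s=arm.state();f=arm.grab_frame('wrist')
phi(f,s,372,140,.007);phi(f,s,165,236,.007);phi(f,s,500,290,.007)
"
```

```text
clock 8.125 wheelpos [0.0088 0.0429 0.0438] rot [ 0.0008 -0.0004  0.0008] J [-0.03  0.8   2.36  3.36  1.59 -1.57] F [-0.5 -0.2  0.1]
tool shift units [ 0.0181  0.152  -0.0653]
(372, 140) phi 187.4 r 0.1063
(165, 236) phi 118.3 r 0.1086
(500, 290) phi 261.8 r 0.1047
```

>>> step_arm --plan '[[[0.002, 0.005, 0, 0, 0, 0, 0], [0, 0, -0.03, 0, 0, 0, 0], [0, 0, -0.06, 0, 0, 0, 0], [0.004, 0.05, 0, 0, 0, 0, 0], [0.004, 0.05, 0, 0, 0, 0, 0], [0.004, 0.042, 0, 0, 0, 0, 0], [0, 0, 0, 0, 0, 0, 0], [0, 0, 0, 0, 0, 0, 0]]]'

```text
clock: 9.18
eef_pos: [0.5459, -0.131, 0.2291]
tcp_rot: [1.108, -1.568, 1.787]
ft_force: [-0.3, -0.7, -0.1]
finger_gap: -0.0
grasp_force: 0.0
```

```bash
python3 -c "
from h import *
goto(.009,-.033,.053)
"
```

```text
clock 9.175 wheelpos [-0.0368 -0.0308  0.0511] rot [ 0.0013 -0.0004  0.0007] J [-0.27  0.82  2.48  3.12  1.73 -1.58] F [-0.1 -0.8 -0.1]
tool shift units [0.0037 0.0042 0.0917]
```

>>> step_arm --plan '[[[0.002, 0.006, 0.03, 0, 0, 0, 0], [0, 0, 0.03, 0, 0, 0, 0], [0, 0, 0.03, 0, 0, 0, 0], [0, 0, 0, 0, 0, 0, 0], [0.004, -0.0065, 0, 0, 0, 0, 0], [0.004, -0.0065, 0, 0, 0, 0, 0], [0.003, -0.007, 0, 0, 0, 0, 0], [0.003, -0.007, 0, 0, 0, 0, 0], [0.002, -0.0073, 0, 0, 0, 0, 0], [0.002, -0.0073, 0, 0, 0, 0, 0], [0.001, -0.0075, 0, 0, 0, 0, 0], [0.001, -0.0075, 0, 0, 0, 0, 0]]]'

```text
clock: 10.68
eef_pos: [0.5961, -0.1176, 0.2403]
tcp_rot: [0.911, -1.568, 1.984]
ft_force: [-1.3, -2.7, -0.9]
finger_gap: 0.0001
grasp_force: 1.0
```

```bash
python3 -c "
from h import *
goto(.009,.062*np.sin(np.radians(135)),-.062*np.cos(np.radians(135)))
"
```

```text
clock 10.675 wheelpos [ 0.0087 -0.0057  0.0623] rot [ 0.0013 -0.0006  0.0008] J [-0.18  0.75  2.39  3.2   1.57 -1.57] F [-0.6 -2.9 -0.9]
tool shift units [-0.0367 -0.0992  0.0001]
```

>>> step_arm --plan '[[[0, -0.0085, 0, 0, 0, 0, 0], [0, -0.0085, 0, 0, 0, 0, 0], [-0.001, -0.0085, 0, 0, 0, 0, 0], [-0.0015, -0.0085, 0, 0, 0, 0, 0], [-0.002, -0.0085, 0, 0, 0, 0, 0], [-0.003, -0.0085, 0, 0, 0, 0, 0], [-0.0035, -0.0083, 0, 0, 0, 0, 0], [-0.004, -0.008, 0, 0, 0, 0, 0], [-0.005, -0.008, 0, 0, 0, 0, 0], [-0.005, -0.0075, 0, 0, 0, 0, 0], [-0.006, -0.008, 0, 0, 0, 0, 0], [-0.006, -0.0075, 0, 0, 0, 0, 0]]]'

```text
clock: 12.18
eef_pos: [0.6081, -0.0699, 0.2214]
tcp_rot: [0.917, -1.568, 1.978]
ft_force: [-1.3, -2.7, 1.3]
finger_gap: -0.0
grasp_force: 1.1
```

>>> step_arm --plan '[[[0, 0, 0, 0, 0, 0, 0], [0.002, 0.006, 0, 0, 0, 0, 0], [0, 0, -0.03, 0, 0, 0, 0], [0, 0, -0.06, 0, 0, 0, 0], [0.01, 0.05, -0.04, 0, 0, 0, 0], [0.02, 0.05, 0, 0, 0, 0, 0], [0.02, 0, 0, 0, 0, 0, 0], [0, 0, 0, 0, 0, 0, 0]]]'

```text
clock: 13.18
eef_pos: [0.5311, -0.106, 0.2483]
tcp_rot: [0.834, -1.568, 2.06]
ft_force: [0.1, 0.6, -0.8]
finger_gap: -0.0001
grasp_force: 0.0
```

```bash
python3 -c "
from h import *
goto(.009,-.033,.053)
s=arm.state();f=arm.grab_frame('wrist');save(f,'w4.png')
f=arm.grab_frame('scene');save(f,'s4.png',(125,130,260,260),4)
"
```

```text
clock 13.175 wheelpos [-0.0571 -0.01    0.0703] rot [ 0.0016 -0.0007  0.0007] J [-0.18  0.78  2.52  3.21  1.73 -1.56] F [-0.1  0.6 -0.8]
tool shift units [-0.0349  0.0453  0.1324]
```

View pics/w4.png

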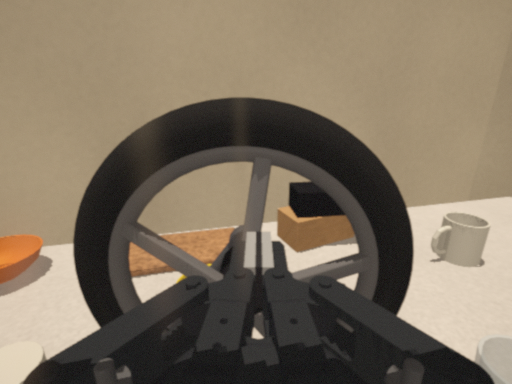

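The top spoke meets the rim at about (262,163), with the left spoke at (135,232) and the right one at (362,262). The top spoke leans slightly right, so a few degrees remain. I'll measure its edges precisely.

```bash
cat >> h.py <<'E'
def spoke(f,s,u0,v0,v1):
    "angle of the near-vertical spoke: midpoints of its grey run per row"
    g=cv2.GaussianBlur(f['img'],(3,3),0).astype(int);out=[]
    for v in range(v0,v1,4):
        row=g[v];m=(row.max(1)<0.5*(row[u0-25:u0+26].max(1).min()+row[u0-25:u0+26].max(1).max()))
        c=np.flatnonzero(m[u0-25:u0+26])+u0-25
        if len(c)<4: continue
        u=(c[0]+c[-1])/2;x=0.
        for _ in range(5):
            p=onplane(f,s,u,v,A+x*N,N)-A;r=np.hypot(p@L,p[2]);x=-.012+.024*(r-.018)/.092
        out.append((v,u,c[-1]-c[0],r,p@L,p[2]))
    o=np.array(out);print(o.round(4)[::2])
    k=np.polyfit(o[:,5],o[:,4],1);print('slope angle deg',180-np.degrees(np.arctan(k[0])),'l at axle',k[1],'mean phi',np.degrees(np.arctan2(o[:,4],-o[:,5])).mean()%360)
E
python3 -c "
from h import *
s=arm.state();f=arm.grab_frame('wrist')
spoke(f,s,258,172,216)
phi(f,s,135,232,.007);phi(f,s,362,262,.007);phi(f,s,262,163,.007)
"
```

```text
[[ 1.720e+02  2.615e+02  1.700e+01  9.730e-02 -1.160e-02  9.660e-02]
 [ 1.800e+02  2.600e+02  1.800e+01  9.120e-02 -1.050e-02  9.060e-02]
 [ 1.880e+02  2.590e+02  1.800e+01  8.520e-02 -9.700e-03  8.460e-02]
 [ 1.960e+02  2.580e+02  1.800e+01  7.910e-02 -9.000e-03  7.860e-02]
 [ 2.040e+02  2.570e+02  1.800e+01  7.310e-02 -8.200e-03  7.260e-02]
 [ 2.120e+02  2.560e+02  1.800e+01  6.700e-02 -7.400e-03  6.650e-02]]
slope angle deg 187.97745433755918 l at axle 0.0019409119762905439 mean phi 186.61811121288264
(135, 232) phi 116.6 r 0.1028
(362, 262) phi 259.9 r 0.0998
(262, 163) phi 186.6 r 0.1047
```

View pics/s4.png

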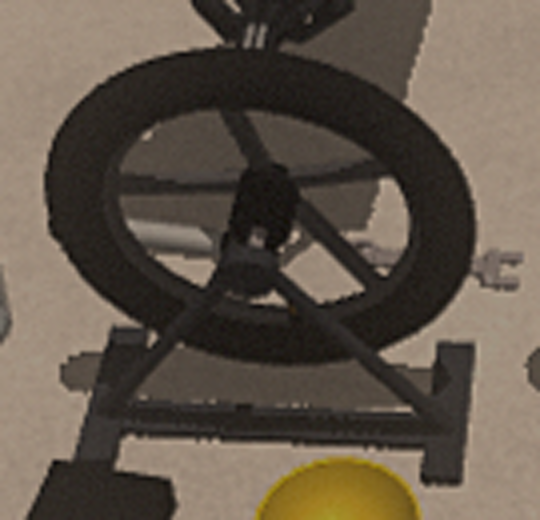

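In the scene view (from behind) the valve is now low, with its tip near crop (295,308), slightly right of the bottom. About 7° remains. I'll use the next spoke, now at the top, for the last small push.

>>> step_arm --plan '[[[-0.015, 0.025, 0.02, 0, 0, 0, 0], [-0.015, 0.025, 0.02, 0, 0, 0, 0], [0, 0, 0.03, 0, 0, 0, 0], [0, 0, 0.03, 0, 0, 0, 0], [0, 0, 0.03, 0, 0, 0, 0], [0, 0, 0, 0, 0, 0, 0], [0, -0.005, 0, 0, 0, 0, 0], [0, -0.005, 0, 0, 0, 0, 0], [0, -0.005, 0, 0, 0, 0, 0], [0, -0.005, 0, 0, 0, 0, 0], [0, -0.005, 0, 0, 0, 0, 0], [0, 0, 0, 0, 0, 0, 0]]]'

```text
clock: 14.82
eef_pos: [0.5921, -0.1334, 0.2328]
tcp_rot: [0.957, -1.568, 1.939]
ft_force: [-1.4, -0.7, -0.7]
finger_gap: -0.0001
grasp_force: 0.4
```

```bash
python3 -c "
from h import *
goto(.009,-.0145,.055)
s=arm.state();f=arm.grab_frame('wrist');save(f,'w5.png')
R,c=cam(f,s)
for l in (-.012,0):
  q=R.T@(A+.006*N+l*L+np.array([0,0,.09])-c);print(f['fx']*q[0]/q[2]+f['cx'],f['fy']*q[1]/q[2]+f['cy'])
"
```

```text
clock 14.825 wheelpos [ 0.0086 -0.022   0.0548] rot [ 0.0011 -0.0006  0.0008] J [-0.24  0.77  2.39  3.15  1.59 -1.57] F [-1.1 -1.  -0.7]
tool shift units [ 0.0004 -0.0149  0.0007]
240.2226210302171 190.13907726838485
217.5091366159187 190.10844111568733
```

View pics/w5.png

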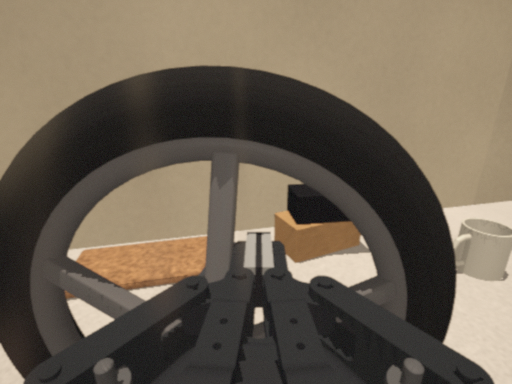

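The top spoke now runs from (225,155) to (219,275), and the fingers (245–272) touch it or nearly so. I'll measure it.

```bash
python3 -c "
from h import *
s=arm.state();f=arm.grab_frame('wrist')
spoke(f,s,223,166,230)
phi(f,s,50,272,.007);phi(f,s,388,290,.007)
"
```

```text
[[ 1.660e+02  2.245e+02  2.700e+01  1.022e-01 -3.700e-03  1.021e-01]
 [ 1.740e+02  2.245e+02  2.700e+01  9.810e-02 -3.700e-03  9.800e-02]
 [ 1.820e+02  2.235e+02  2.700e+01  9.400e-02 -3.100e-03  9.390e-02]
 [ 1.900e+02  2.235e+02  2.700e+01  8.990e-02 -3.100e-03  8.980e-02]
 [ 1.980e+02  2.225e+02  2.700e+01  8.570e-02 -2.500e-03  8.570e-02]
 [ 2.060e+02  2.225e+02  2.700e+01  8.160e-02 -2.500e-03  8.150e-02]
 [ 2.140e+02  2.215e+02  2.700e+01  7.740e-02 -2.000e-03  7.740e-02]
 [ 2.220e+02  2.215e+02  2.700e+01  7.320e-02 -1.900e-03  7.320e-02]]
slope angle deg 183.89780788470446 l at axle 0.0031885724309882895 mean phi 181.7691469099978
(50, 272) phi 110.9 r 0.1081
(388, 290) phi 255.6 r 0.1038
```

```bash
cat >> h.py <<'E'
def circ(f,s):
    "tyre/rim edge (upper half) -> centre l,z"
    g=cv2.GaussianBlur(f['img'],(3,3),0).max(2).astype(int)
    R,c=cam(f,s)
    P=[]
    for a in np.radians(np.r_[110:176:2,186:250:2]):
        best=None;rs=np.arange(.098,.124,.0005);v=[]
        for r in rs:
            q=R.T@(A+.008*N+r*np.sin(a)*L-np.array([0,0,r*np.cos(a)])-c);u,w=f['fx']*q[0]/q[2]+f['cx'],f['fy']*q[1]/q[2]+f['cy']
            v.append(cv2.remap(g.astype(np.float32),np.float32([[u]]),np.float32([[w]]),1)[0,0])
        v=np.array(v);d=v[6:]-v[:-6];r=rs[d[10:].argmin()+13];P.append((r*np.sin(a),-r*np.cos(a),d[10:].min()))
    P=np.array(P);P=P[P[:,2]<-15]
    from scipy.optimize import least_squares
    o=least_squares(lambda k:np.hypot(P[:,0]-k[0],P[:,1]-k[1])-k[2],[0,0,.11],loss='soft_l1',f_scale=.001)
    print('n',len(P),'centre l,z,r',o.x.round(4),'res',np.abs(o.fun).mean().round(5));return o.x
E
python3 -c "
from h import *
s=arm.state();f=arm.grab_frame('wrist')
circ(f,s)
"
```

```text
n 65 centre l,z,r [-0.0061 -0.0085  0.1156] res 0.00288
```

>>> step_arm --plan '[[[0, -0.002, 0, 0, 0, 0, 0], [0, -0.002, 0, 0, 0, 0, 0], [0, -0.002, 0, 0, 0, 0, 0], [0, 0, 0, 0, 0, 0, 0], [0, 0.003, 0, 0, 0, 0, 0], [0, 0.003, 0, 0, 0, 0, 0], [0, 0, -0.04, 0, 0, 0, 0], [0, 0, -0.06, 0, 0, 0, 0], [0.03, -0.08, -0.06, 0, 0, 0, 0], [0.02, -0.08, 0, 0, 0, 0, 0], [0, -0.05, 0, 0, 0, 0, 0], [0, 0, 0, 0, 0, 0, 0]]]'

```text
clock: 16.48
eef_pos: [0.5406, -0.0098, 0.2578]
tcp_rot: [0.537, -1.567, 2.363]
ft_force: [-0.5, -1.0, 0.2]
finger_gap: -0.0003
grasp_force: 0.0
```

```bash
python3 -c "
from h import *
goto(.009,-.03,.055)
s=arm.state();f=arm.grab_frame('wrist');save(f,'w6.png',None,1.5)
"
```

```text
clock 16.475 wheelpos [-0.0711  0.0857  0.0798] rot [-0.0002 -0.0009  0.0006] J [ 0.2   0.73  2.5   3.58  1.65 -1.54] F [-0.2 -1.1  0.2]
tool shift units [-0.0505  0.2314  0.1598]
```

View pics/w6.png

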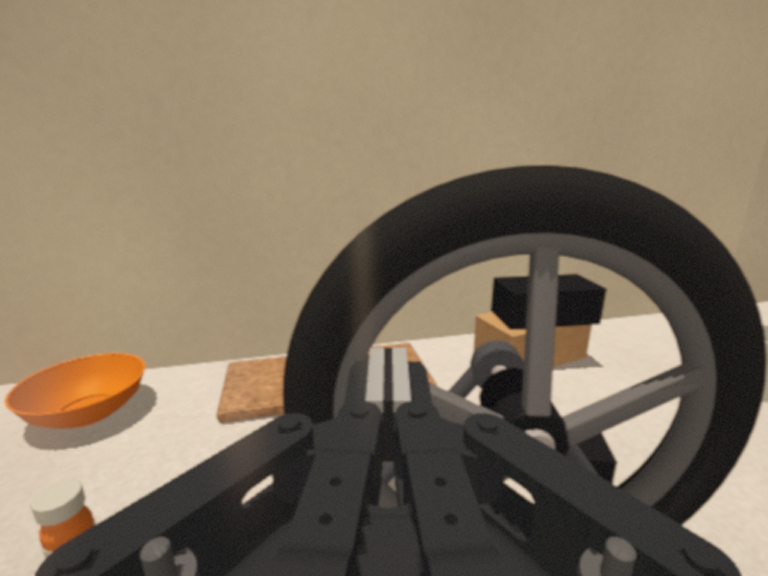

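The wheel now stands right of the gripper. The top spoke looks nearly vertical, from (544,250) to (537,412) in this 1.5x picture, and the hub cap is partly visible at (540,437). I'll shift left and down to see the cap and the valve together.

>>> step_arm --plan '[[[-0.05, -0.05, -0.01, 0, 0, 0, 0], [-0.05, -0.05, 0, 0, 0, 0, 0], [-0.05, -0.04, 0, 0, 0, 0, 0], [0, 0, 0, 0, 0, 0, 0], [0, 0, 0, 0, 0, 0, 0]]]'

```text
clock: 17.15
eef_pos: [0.5518, 0.055, 0.1823]
tcp_rot: [1.369, -1.567, 1.525]
ft_force: [-0.0, 0.8, -0.1]
finger_gap: 0.0
grasp_force: 0.0
```

```bash
python3 -c "
from h import *
goto(.009,-.03,.055)
s=arm.state();f=arm.grab_frame('wrist');save(f,'w7.png',(212,0,512,384),1.55)
R,c=cam(f,s)
q=R.T@(A-.021*N-c);print('cap pred',f['fx']*q[0]/q[2]+f['cx'],f['fy']*q[1]/q[2]+f['cy'])
"
```

```text
clock 17.15 wheelpos [-0.0757  0.1513  0.0043] rot [ 0.0018 -0.0002  0.0012] J [ 0.42  0.94  2.39  3.82  1.72 -1.46] F [-0.2  0.8 -0.1]
tool shift units [0.0999 0.362  0.1716]
cap pred 453.83854401119186 215.03395493234444
```

View pics/w7.png

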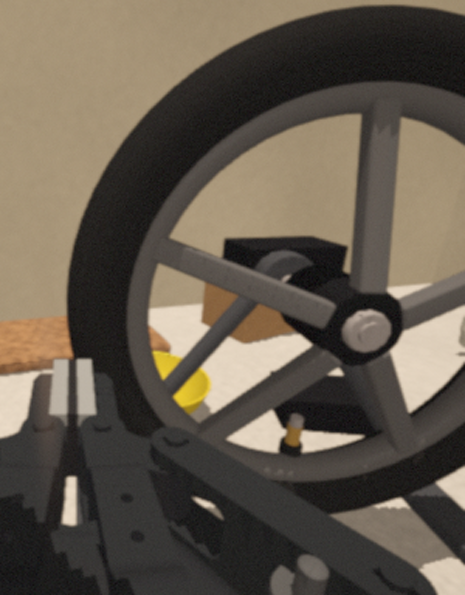

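The hub cap centre is at crop (367,330), i.e. pixel (448.8,212.9). The valve tip is at crop (297,418), its foot at crop (290,450), and the top spoke runs from crop (382,110) to (370,285). Next I'll work out the angle relative to the measured cap.

```bash
python3 -c "
from h import *
s=arm.state();f=arm.grab_frame('wrist')
def P(u,v,x):
    p=onplane(f,s,212+u/1.55,v/1.55,A+x*N,N)-A;return np.array([p@L,p[2]])
c=P(367,330,-.021);print('cap',c)
def an(p,q): d=q-p;return np.degrees(np.arctan2(d[0],-d[1])).round(2),np.hypot(*d).round(4)
t=P(297,418,.022);print('tip',an(c,t),'stem',an(t,P(290,450,.022)))
xs=lambda r:-.012+.024*(r-.018)/.092
o=P(382,110,xs(.103));i=P(370,285,xs(.025));print('spoke',an(c,o),an(c,i),an(i,o))
print('left',an(c,P(170,250,xs(.1))),'lowleft',an(c,P(215,425,xs(.1))),'lowright',an(c,P(398,425,xs(.07))))
# edges of top spoke
g=cv2.GaussianBlur(f['img'],(3,3),0).max(2).astype(int)
for v in (80,100,120,140): print(v,g[v,436:480].tolist())
"
```

```text
cap [0.00428319 0.00214474]
tip (np.float64(-0.35), np.float64(0.0809)) stem (np.float64(0.99), np.float64(0.0251))
spoke (np.float64(-177.31), np.float64(0.1036)) (np.float64(-168.22), np.float64(0.0205)) (np.float64(-179.54), np.float64(0.0834))
left (np.float64(109.63), np.float64(0.0998)) lowleft (np.float64(36.71), np.float64(0.0963)) lowright (np.float64(-34.65), np.float64(0.0872))
80 [161, 162, 162, 162, 162, 162, 158, 142, 110, 77, 60, 57, 58, 58, 60, 65, 72, 78, 81, 80, 79, 80, 80, 80, 80, 81, 81, 79, 78, 78, 78, 78, 89, 114, 142, 156, 160, 161, 161, 162, 162, 162, 160, 159]
100 [163, 164, 164, 165, 164, 157, 136, 98, 68, 59, 59, 62, 68, 77, 85, 92, 95, 97, 99, 99, 98, 98, 98, 98, 97, 96, 96, 95, 95, 95, 98, 110, 132, 152, 160, 162, 162, 163, 163, 163, 163, 163, 163, 163]
120 [163, 164, 163, 159, 146, 117, 84, 67, 67, 69, 71, 74, 80, 87, 92, 96, 98, 99, 99, 98, 98, 98, 97, 96, 97, 97, 97, 96, 97, 105, 125, 149, 161, 163, 163, 163, 163, 164, 164, 163, 163, 163, 164, 164]
140 [162, 162, 157, 139, 107, 79, 69, 69, 70, 71, 77, 85, 92, 96, 97, 98, 98, 98, 99, 98, 98, 97, 97, 97, 97, 97, 97, 100, 114, 136, 155, 163, 164, 165, 164, 164, 164, 164, 165, 165, 166, 166, 166, 165]
```

The independent estimates (stem, left and lower spokes, cap to valve and spoke) put the remaining angle at about 1°, so the valve is at the bottom. The arm is 5 cm clear of everything.

>>> step_arm --plan '[[[0, 0, -0.02, 0, 0, 0, 0], [0, 0, 0, 0, 0, 0, 0], [0, 0, 0, 0, 0, 0, 0], [0, 0, 0, 0, 0, 0, 0]]]'

```text
clock: 17.75
eef_pos: [0.5427, 0.0591, 0.1822]
tcp_rot: [0.908, -1.568, 1.987]
ft_force: [-0.4, 0.8, -0.0]
finger_gap: -0.0001
grasp_force: 0.0
```

```bash
python3 -c "
from plant import arm
print(arm.sign_off())"
```

```text
the job is handed in; nothing more can be done
None
```

The job is handed in after about 18 s: the valve stands at the bottom of the wheel, within about 1° by my camera measurements, after pushing three spokes in turn, and the arm is clear of everything; the sign-off call gave no verdict.

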